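# Build the stickered drying stack

### The arm

A 6-joint arm with a two-finger parallel gripper is mounted at the origin on a cart in front of the work surface, level with it; the furniture and walls round the work are solid. World frame = base frame: x ahead of the robot, y to its left, z up, the work surface at z = 0. Lengths are in m, angles in rad, forces in N, time in s.
With the tool pointing down it reaches from about 0.325 to 0.9 m from the base axis. Payload 6.1 kg.
Tool frame: the origin (TCP) lies on the centre line of the jaws, within the pads' length; the fingertips stand 8 mm ahead of it and the grasp point (between the pads) lies 11 mm behind it; z points along the fingers, y is the line along which they close (so a half turn about z gives the same grasp; the last joint's range is limited). The gripper opens to 85 mm and grips with 20 to 120 N. Pads are 22 mm wide; open, the fingers measure 114 mm over their backs; the gripper's body (76 mm by 85 mm) begins 54 mm behind the grasp point. The pads swing forward as they close: fully open they stand 13 mm farther back than shut.
Start: joints at [1.034, 0.22, 1.526, -0, 1.395, -0.126], TCP at [0.25, 0.573, 0.239] pointing down, gripper open.
Joint ranges: [-2.98, 2.98], [-0.91, 2.08], [0.09, 2.57], [-1.24, 4.39], [0.2, 2.65], [-2.68, 2.68]. Speed limits (rad/s): [2.57, 2.57, 3.01, 3.14, 3.14, 3.14].

### API

Orientations are given as a rotation vector (axis times angle).
In Python, from cell import arm gives the robot as it stands.
- The arm moves only by the tool play_rows, never from a script. Its argument "plan" is a list of rows, each a list of 7 numbers: the turn, a rotation vector about the world's x, y, z each as a share of 90 degrees, from -1 to 1, then the shift along the world's x, y, z each as a share of 20 cm, from -1 to 1, then the closure, from 0 (fully open) to 1 (shut). A call has exactly 8 rows; each row is the pose to reach, as a shift and turn from the pose commanded when the call began; what a row does not reach only later rows make up. A row lasts 1/12 s, in which the tool goes at most 41.7 mm and 7.16 degrees, less where a joint would pass 70% of its speed; a pose out of reach is approached as far as the arm can. A call with a number of a shift or a turn outside -1 to 1 is refused whole. A call with a gripper value outside its range is refused whole. The fingers move at their own pace and stop on an object; the grip force is fixed at half the most. Time passes only in rows, so rows that repeat a pose let the fingers close, or fill a call up. It gives the time, the measured TCP pose, the force, the opening and the grip force at its end, in the units of the state.
- arm.get_obs(): the state, without advancing time (a new reading comes with each control period).
- arm.get_image(name): name is "scene" or "top" or "wrist"; returns a dict with "image" (480x640x3 uint8, blue, green, red), "mtx" (3x3 intrinsics, pixels), "distortion" ([k1, k2, p1, p2, k3] as OpenCV has them; the pictures are not rectified), "view" (4x4, takes a point from world to camera coordinates); the wrist camera has in their place "T_tool_cam" (4x4, takes a point from camera to tool coordinates, whose origin is the TCP and whose axes are the flange's). Camera axes: x right, y down, z forward; pixel columns grow to the right and rows downward; lengths in m; the calibration is good to about 2 mm. A picture is of the moment at which its call begins: read the wrist's pose just before it. There is no depth.
- arm.sign_off(): hands the job in; it is judged then, once.
The state is a dict: "t": time; "joints": joint angles; "qvel": joint speeds; "joint_torque": joint torques, N m; "eef_pos": TCP position; "eef_rot": TCP orientation; "force": force on the tool from outside, world axes, zero at the start; "wrist_torque": the same for the moment, N m; "gripper_width": finger opening in m; "gripper_force": force on a finger pad.
Only numpy, scipy, OpenCV 4.12 (cv2) and the standard library are available. Lean on these libraries where they do the work, as an engineer would, in place of code of your own. Each camera call takes 0.05 s, during which the arm holds its last target. There are 200 camera calls.

### The job

Stack the stock for drying on the stand with the two bearers. First lay the dark bridge blank along the stand, across both bearers and centred between them; then one spacer stick square across it directly above each bearer; then the burr strip on the two sticks, centred over and in line with the bridge blank; and last the small thumb plane centred lengthwise on top as the weight. Leave the cork block and the tape roll where they are.

Things in the scene. Friction and masses are not known exactly. Their poses are not given: they have to be found in the camera images.
- stand_mid (a point): The drying stand, fixed to the bench: a pale plywood foot, 90 x 140 x 9 mm, with two dark wooden bearers (84 mm long, 16 mm wide, 14 mm high) fixed across it. The point is midway between the bearers, level with their tops (23 mm above the bench). x runs along the bearers (across the foot), y along the foot from bearer to bearer, z up; the bearers' centre lines are at y = +45 mm and y = -45 mm.
- bridge_blank_mid (a point): The dark rosewood bridge blank, a straight bar 170 mm long, 32 mm wide, 10.5 mm high, lying flat. The point is its centre, half-way up; x of this frame points across it, y along its length, z up.
- stick_1_mid (a point): A pale wooden spacer stick, 70 mm long, 14 mm wide, 12 mm high, lying flat. The point is its centre, half-way up; x of this frame points across it, y along its length, z up.
- stick_2_mid (a point): The other, identical spacer stick, 70 mm long, 14 mm wide, 12 mm high, lying flat. The point is its centre, half-way up; x of this frame points across it, y along its length, z up.
- burr_strip_mid (a point): The reddish-brown strip of burr wood with slightly wavy edges and a flat top, about 132 mm long, 37 mm wide, 17 mm high, lying flat. The point is its centre, half-way up; x of this frame points across it, y along its length, z up.
- thumb_plane_mid (a point): The small thumb plane, 92 mm long, 30 mm wide, its side walls 24 mm high (its slanting iron rises to 34 mm), about 0.34 kg, standing on its flat sole; it is gripped across its two side walls. The point is on its middle line at mid-length, 12 mm above the sole; x of this frame points across it, y along its length, z up.
- cork_block: Bystander: brown cork sanding block, 110 x 58 x 32 mm, loose. Origin: centre of its underside.
- masking_tape: Bystander: roll of pale masking tape lying flat, 105 mm across, 19 mm high, loose. Origin: centre of its underside.

How it is judged:
On the way, in this order (a step that is already met when the one before it is completed fails the run):
1. the bridge blank lies across both bearers, centred and in line with the stand (x of bridge_blank_mid in the frame of stand_mid between -0.012 and 0.012 m and y of bridge_blank_mid in the frame of stand_mid between -0.015 and 0.015 m and z of bridge_blank_mid in the frame of stand_mid between 0.00025 and 0.01025 m and angle between the y axis of bridge_blank_mid and the y axis of stand_mid, either way round below 0.2 rad and angle between bridge_blank_mid's own z axis and vertical below 0.1 rad), for 0.2 s.
2. a spacer stick lies square across the bridge blank above each bearer (all of step 1 and ((x of stick_1_mid in the frame of stand_mid between -0.012 and 0.012 m and y of stick_1_mid in the frame of stand_mid between 0.033 and 0.057 m and z of stick_1_mid in the frame of stand_mid between 0.0115 and 0.0215 m and angle between the y axis of each of stick_1_mid, stick_2_mid and the x axis of stand_mid, either way round below 0.2 rad and angle between each of stick_1_mid, stick_2_mid's own z axis and vertical below 0.1 rad and x of stick_2_mid in the frame of stand_mid between -0.012 and 0.012 m and y of stick_2_mid in the frame of stand_mid between -0.057 and -0.033 m and z of stick_2_mid in the frame of stand_mid between 0.0115 and 0.0215 m) or (x of stick_2_mid in the frame of stand_mid between -0.012 and 0.012 m and y of stick_2_mid in the frame of stand_mid between 0.033 and 0.057 m and z of stick_2_mid in the frame of stand_mid between 0.0115 and 0.0215 m and angle between the y axis of each of stick_2_mid, stick_1_mid and the x axis of stand_mid, either way round below 0.2 rad and angle between each of stick_2_mid, stick_1_mid's own z axis and vertical below 0.1 rad and x of stick_1_mid in the frame of stand_mid between -0.012 and 0.012 m and y of stick_1_mid in the frame of stand_mid between -0.057 and -0.033 m and z of stick_1_mid in the frame of stand_mid between 0.0115 and 0.0215 m))), for 0.2 s.
3. the burr strip lies on both sticks, centred over and in line with the bridge blank (all of step 2 and x of burr_strip_mid in the frame of stand_mid between -0.012 and 0.012 m and y of burr_strip_mid in the frame of stand_mid between -0.015 and 0.015 m and z of burr_strip_mid in the frame of stand_mid between 0.026 and 0.036 m and angle between the y axis of burr_strip_mid and the y axis of stand_mid, either way round below 0.2 rad and angle between burr_strip_mid's own z axis and vertical below 0.1 rad), for 0.2 s.
4. the thumb plane stands lengthwise on the burr strip, centred (all of step 3 and x of thumb_plane_mid in the frame of stand_mid between -0.012 and 0.012 m and y of thumb_plane_mid in the frame of stand_mid between -0.015 and 0.015 m and z of thumb_plane_mid in the frame of stand_mid between 0.0466 and 0.0566 m and angle between the y axis of thumb_plane_mid and the y axis of stand_mid, either way round below 0.2 rad and angle between thumb_plane_mid's own z axis and vertical below 0.1 rad), for 0.2 s.
At the end, for the whole second after the job is handed in: On the bearers, bottom up: blank, a stick over each bearer, strip, plane; all at rest, tilt under 0.1 rad, turned within 0.2 rad. Blank, strip, plane centred within 12 mm across and 15 mm along the stand, sticks within 12 mm of their bearer's middle; heights within 5 mm (all of step 4 and linear speed of each of bridge_blank, stick_1, stick_2, burr_strip, thumb_plane below 0.01 m/s); the robot touches nothing.
It fails at once if the cork block was moved more than 30 mm (distance of cork_block from where it was at the start of the episode above 0.03 m).
It fails at once if the tape roll was moved more than 30 mm (distance of masking_tape from where it was at the start of the episode above 0.03 m).
It also fails if it takes over 125 s, if anything falls off the work surface, if the arm or the gripper's body presses on something with over 40 N, if the wrist force passes 120 N, or if a joint passes its speed limit or range.

## Working session

There is one attempt and no reset: what is moved stays moved. The work goes in short steps, Python scripts to look and compute and a tool call to move; the robot and the scene stay as the last step left them, time stands still between calls to the robot, and variables do not carry over. Pictures are saved under pics/ and viewed, at most 14 in all, crops included, and the job is handed in when it is done.

Besides the shell and the picture viewer there is one more tool, called after ">>>" as name(argument=value, ...), one argument or row to a line, values as JSON. play_rows: Moves the arm, as the interface text tells. Its arguments: {"type":"object","properties":{"plan":{"type":"array","items":{"type":"array","items":{"type":"number","minimum":-1,"maximum":1}}}},"required":["plan"]}

```bash
mkdir -p pics; ls; python3 - <<'E'
from cell import arm
import cv2,pickle
print(arm.get_obs())
d={n:arm.get_image(n) for n in("scene","top")}
pickle.dump(d,open("im0.pkl","wb"))
for n in d:
    cv2.imwrite(f"pics/{n}0.png",d[n]["image"]); print(n,d[n]["mtx"],d[n]["distortion"],d[n]["view"])
E
```

```text
pics
{'t': 0.0, 'joints': array([ 1.03387981e+00,  2.21207006e-01,  1.52765108e+00,  2.21574042e-05,
        1.39468599e+00, -1.26132481e-01]), 'qvel': array([ 6.89771799e-04, -6.85076550e-04,  7.84697174e-05, -7.24233590e-06,
        4.13662486e-04, -4.60750914e-05]), 'joint_torque': array([ 3.24631219e-05, -4.96893883e+01, -3.89399743e+01, -2.79426131e-04,
        1.10544197e-02,  3.25249323e-05]), 'eef_pos': array([0.2492858 , 0.57247759, 0.23818991]), 'eef_rot': array([-6.40602802e-01, -3.07491531e+00,  2.88661911e-03]), 'force': array([-0.25419897,  0.09394309, -0.27217443]), 'wrist_torque': array([-1.78925761e-02,  1.44883651e-02,  8.68617968e-05]), 'gripper_force': 0.0, 'gripper_width': 0.08534650195299316}
scene [[483.47136269   0.         318.87656314]
 [  0.         483.47136269 240.37387748]
 [  0.           0.           1.        ]] [-0.0116901  0.         0.         0.         0.       ] [[ 0.72049761 -0.69343022 -0.00614148 -0.3636256 ]
 [-0.5325906  -0.54766457 -0.64529897  0.32749321]
 [ 0.44410634  0.46820726 -0.76390544  0.82815708]
 [ 0.          0.          0.          1.        ]]
top [[494.68806776   0.         321.57052531]
 [  0.         494.68806776 240.85037537]
 [  0.           0.           1.        ]] [-0.12359343  0.          0.          0.          0.        ] [[-0.01682422 -0.9996661  -0.01961222  0.01501479]
 [-0.99509664  0.01865294 -0.09713261  0.54070991]
 [ 0.097466    0.01788187 -0.9950782   1.17202629]
 [ 0.          0.          0.          1.        ]]
```

View pics/top0.png

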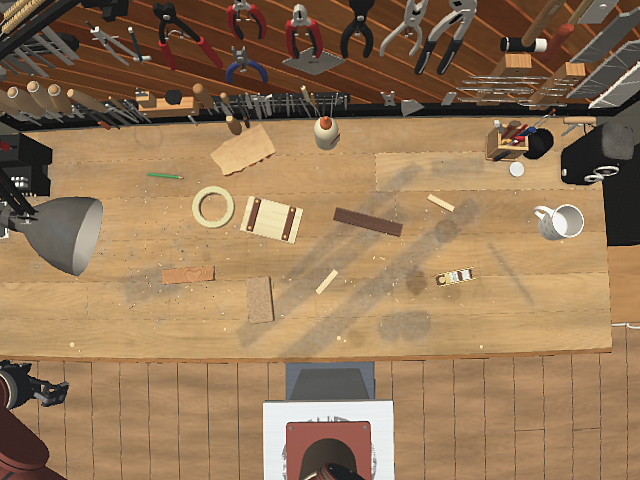

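View pics/scene0.png

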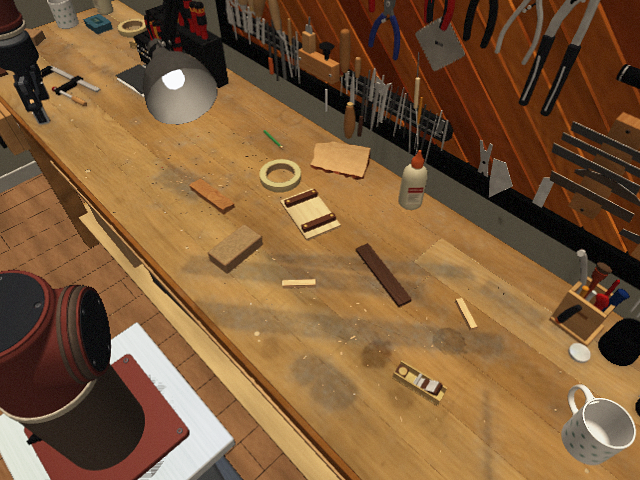

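The top view shows the stand at (271,219), the blank at (368,221), sticks at (441,203) and (327,281), the strip at (188,275) and the plane at (455,277). The tape is at (213,207) and the cork at (260,299). I'll measure them next.

```bash
cat > h.py <<'E'
import cv2,numpy as np
def ray(im,px):
    v=im["view"];R=v[:3,:3];c=-R.T@v[:3,3]
    u=cv2.undistortPoints(np.float64(px).reshape(-1,1,2),im["mtx"],np.float64(im["distortion"])).reshape(-1,2)
    return c,np.c_[u,np.ones(len(u))]@R
def plane(im,px,z):
    c,d=ray(im,px); return c+d*((z-c[2])/d[:,2])[:,None]
def mask(img,roi,thr=None):
    x0,y0,x1,y1=roi; lab=cv2.cvtColor(img,cv2.COLOR_BGR2LAB)[y0:y1,x0:x1].astype(float)
    d=np.linalg.norm(lab-np.median(lab.reshape(-1,3),0),axis=2).clip(0,255).astype(np.uint8)
    if thr is None: _,m=cv2.threshold(d,0,255,cv2.THRESH_OTSU)
    else: m=(d>thr).astype(np.uint8)*255
    m=cv2.morphologyEx(m,cv2.MORPH_CLOSE,np.ones((3,3)))
    cs,_=cv2.findContours(m,cv2.RETR_EXTERNAL,cv2.CHAIN_APPROX_NONE)
    c=max(cs,key=cv2.contourArea); return c.reshape(-1,2)+[x0,y0]
def rect(P):
    (cx,cy),(w,h),a=cv2.minAreaRect(np.float32(P[:,:2]*1000))
    if w<h: w,h,a=h,w,a+90
    return np.round([cx,cy,w,h,(a+90)%180-90],1)   # centre mm, long, short, angle of long axis from x, deg
E
python3 - <<'E'
from h import *
import pickle
d=pickle.load(open("im0.pkl","rb"))
R={"top":{"stand":(232,188,312,250,.009),"blank":(325,200,411,244,.0105),"s1":(418,188,464,219,.012),"s2":(308,262,346,300,.012),"strip":(155,258,222,292,.017),"plane":(425,260,485,294,.024),"cork":(238,268,282,330,.032),"tape":(182,177,239,236,.019)},
"scene":{"blank":(345,235,422,315,.0105),"s1":(445,290,490,335,.012),"s2":(270,270,330,295,.012),"strip":(182,172,240,217,.017),"plane":(380,352,458,410,.024)}}
for n in R:
    o=d[n]["image"].copy()
    for k,r in R[n].items():
        c=mask(d[n]["image"],r[:4]); cv2.drawContours(o,[c.reshape(-1,1,2)],-1,(0,255,0),1)
        print(n,k,rect(plane(d[n],c,r[4])))
    # bearers by dark red-brown
    if n=="top": cv2.imwrite("pics/c.png",cv2.resize(o[170:330,150:490],None,fx=2.3,fy=2.3,interpolation=cv2.INTER_NEAREST))
img=d["top"]["image"][188:250,232:312]; m=((img[...,2]<130)*255).astype(np.uint8)
for c in cv2.findContours(m,cv2.RETR_EXTERNAL,cv2.CHAIN_APPROX_NONE)[0]:
    if cv2.contourArea(c)>100: print("bearer",rect(plane(d["top"],c.reshape(-1,2)+[232,188],.023)))
E
```

```text
top stand [598.6 129.1 141.1  93.1  74.7]
top blank [ 587.2 -108.   169.5   36.2   75.5]
top s1 [ 631.7 -290.4   70.    16.3   60. ]
top s2 [443.6  -3.7  69.4  15.  -41.6]
top strip [462.3 273.8  40.8  19.7 -33.4]
top plane [ 448.1 -314.9   94.8   32.1  -79.7]
top cork [405.1 128.  105.9   4.1   5.2]
top tape [630.7 273.2 106.8 101.8  44.5]
scene blank [ 583.  -110.4  173.6   39.1   74.2]
scene s1 [ 628.5 -291.4   70.4   18.2   60.8]
scene s2 [441.1  -3.   67.2  12.8 -43.5]
scene strip [444.4 323.  138.1  36.6 -72.9]
scene plane [ 442.9 -319.9   91.7   41.5  -78.8]
bearer [585.4  85.5  81.8  15.6 -16.1]
bearer [608.9 171.7  81.   15.3 -16.2]
```

View pics/c.png

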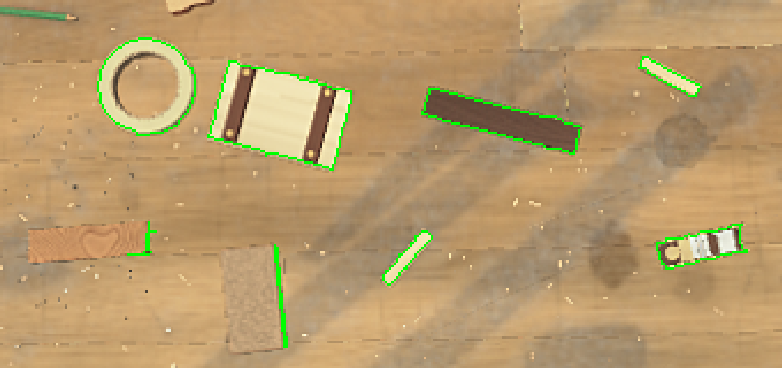

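Every object measures within about 2 mm of its stated size except the strip, whose mask failed; I'll re-measure it later. The stand's middle is at (597,129) mm with its long axis at 74.5°. I'll move over the blank now.

>>> play_rows(
  plan=[
    [0,0,-0.07,0.1,-0.2,0,0.2],
    [0,0,-0.14,0.2,-0.4,0,0.4],
    [0,0,-0.21,0.3,-0.6,0,0.4],
    [0,0,-0.23,0.42,-0.85,0,0.4],
    [0,0,-0.23,0.42,-0.85,0,0.4],
    [0,0,-0.23,0.42,-0.85,0,0.4],
    [0,0,-0.23,0.42,-0.85,0,0.4],
    [0,0,-0.23,0.42,-0.85,0,0.4],
  ],
)

```text
t: 0.77
eef_pos: [0.3335, 0.4032, 0.2392]
eef_rot: [-1.183, -2.91, -0.0]
force: [-0.1, 1.1, 0.1]
gripper_width: 0.0511
gripper_force: 0.0
```

>>> play_rows(
  plan=[
    [0,0,-0.07,0.1,-0.2,-0.1,0.4],
    [0,0,-0.14,0.2,-0.4,-0.2,0.4],
    [0,0,-0.21,0.3,-0.6,-0.2,0.4],
    [0,0,-0.23,0.42,-0.85,-0.2,0.4],
    [0,0,-0.23,0.42,-0.85,-0.2,0.4],
    [0,0,-0.23,0.42,-0.85,-0.2,0.4],
    [0,0,-0.23,0.42,-0.85,-0.2,0.4],
    [0,0,-0.23,0.42,-0.85,-0.2,0.4],
  ],
)

```text
t: 1.43
eef_pos: [0.4173, 0.2341, 0.1992]
eef_rot: [-1.685, -2.651, -0.0]
force: [-0.5, -0.1, 0.4]
gripper_width: 0.0511
gripper_force: 0.0
```

>>> play_rows(
  plan=[
    [0,0,-0.07,0.1,-0.2,-0.1,0.4],
    [0,0,-0.14,0.2,-0.4,-0.2,0.4],
    [0,0,-0.21,0.3,-0.6,-0.2,0.4],
    [0,0,-0.23,0.42,-0.85,-0.2,0.4],
    [0,0,-0.23,0.42,-0.85,-0.2,0.4],
    [0,0,-0.23,0.42,-0.85,-0.2,0.4],
    [0,0,-0.23,0.42,-0.85,-0.2,0.4],
    [0,0,-0.23,0.42,-0.85,-0.2,0.4],
  ],
)

```text
t: 2.1
eef_pos: [0.5012, 0.0648, 0.1591]
eef_rot: [-2.133, -2.305, 0.0]
force: [-0.2, 0.3, 0.0]
gripper_width: 0.0514
gripper_force: 0.0
```

>>> play_rows(
  plan=[
    [0,0,-0.07,0.1,-0.2,0,0.4],
    [0,0,-0.14,0.2,-0.4,0,0.4],
    [0,0,-0.21,0.3,-0.6,0,0.4],
    [0,0,-0.22,0.42,-0.85,0,0.4],
    [0,0,-0.22,0.42,-0.85,0,0.4],
    [0,0,-0.22,0.42,-0.85,0,0.4],
    [0,0,-0.22,0.42,-0.85,0,0.4],
    [0,0,-0.22,0.42,-0.85,0,0.4],
  ],
)

```text
t: 2.77
eef_pos: [0.5852, -0.1045, 0.1589]
eef_rot: [-2.496, -1.905, 0.0]
force: [-0.5, -0.2, -0.9]
gripper_width: 0.0514
gripper_force: 0.0
```

```bash
cat >> h.py <<'E'
from scipy.spatial.transform import Rotation as Ro
def wrist():
    from cell import arm
    o=arm.get_obs(); im=arm.get_image("wrist")
    T=np.eye(4);T[:3,:3]=Ro.from_rotvec(o["eef_rot"]).as_matrix();T[:3,3]=o["eef_pos"]
    im["view"]=np.linalg.inv(T@im["T_tool_cam"]); return o,im
def yaw(o):
    y=Ro.from_rotvec(o["eef_rot"]).as_matrix()[:,1]; return np.degrees(np.arctan2(y[1],y[0]))
def go(o,x,y,z,a,msg=""):  # mm, deg -> shares
    d=(np.array([x,y,z])-1000*o["eef_pos"])/200; print(msg,"shift",d.round(3),"turn",round(((a-yaw(o)+180)%360-180)/90,3))
E
python3 - <<'E'
from h import *
import pickle
o,im=wrist(); pickle.dump((o,im),open("w1.pkl","wb")); print(yaw(o)); 
img=im["image"]; cv2.imwrite("pics/w1.png",img)
d=pickle.load(open("im0.pkl","rb"))["top"]
x0,y0,x1,y1=155,258,225,294
lab=cv2.cvtColor(d["image"],cv2.COLOR_BGR2LAB)[y0:y1,x0:x1].astype(int)
print(lab[17,30],lab[17,3],lab[3,30],lab[32,30])
for t in (140,143,146):
    m=((lab[...,1]>t)*255).astype(np.uint8)
    m=cv2.morphologyEx(cv2.morphologyEx(m,cv2.MORPH_CLOSE,np.ones((3,3))),cv2.MORPH_OPEN,np.ones((3,3)))
    c=max(cv2.findContours(m,0,1)[0],key=cv2.contourArea).reshape(-1,2)+[x0,y0]
    print(t,rect(plane(d,c,.017)))
E
```

```text
-15.303301081036183
[160 143 159] [148 133 146] [172 134 150] [169 134 155]
140 [464.4 337.5 131.   34.8 -86.1]
143 [454.3 389.1  20.5  19.8  89.4]Traceback (most recent call last):
  File "<stdin>", line 12, in <module>
ValueError: max() iterable argument is empty
```

View pics/w1.png

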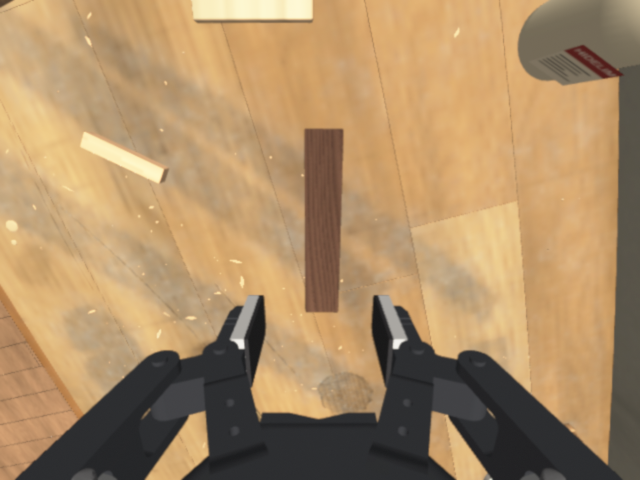

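The wrist view shows the blank at columns 305–343 and rows 129–312, with the jaw line close to its width. The strip is now measured at (464,337) mm, −86°, 131×35 mm.

```bash
python3 - <<'E'
from h import *
import pickle
o,im=pickle.load(open("w1.pkl","rb"))
c=mask(im["image"],(280,100,366,318)); print(rect(plane(im,c,.0105)))
go(o,587,-108.5,20,-14.5)
E
```

```text
[ 589.  -107.   168.7   35.    75.4]
 shift [ 0.009 -0.02  -0.695] turn 0.009
```

>>> play_rows(
  plan=[
    [0,0,0.01,0.01,-0.02,-0.1,0.45],
    [0,0,0.01,0.01,-0.02,-0.25,0.45],
    [0,0,0.01,0.01,-0.02,-0.4,0.45],
    [0,0,0.01,0.01,-0.02,-0.55,0.45],
    [0,0,0.01,0.01,-0.02,-0.65,0.45],
    [0,0,0.01,0.01,-0.02,-0.7,0.45],
    [0,0,0.01,0.01,-0.02,-0.73,0.45],
    [0,0,0.01,0.01,-0.02,-0.73,0.45],
  ],
)

```text
t: 3.48
eef_pos: [0.587, -0.1097, 0.0127]
eef_rot: [-2.482, -1.924, 0.001]
force: [-0.2, 0.3, 0.4]
gripper_width: 0.0469
gripper_force: 0.0
```

>>> play_rows(
  plan=[
    [0,0,0,0,0,-0.005,0.45],
    [0,0,0,0,0,-0.01,0.45],
    [0,0,0,0,0,-0.015,0.45],
    [0,0,0,0,0,-0.02,0.45],
    [0,0,0,0,0,-0.02,0.45],
    [0,0,0,0,0,-0.02,0.45],
    [0,0,0,0,0,-0.02,0.45],
    [0,0,0,0,0,-0.02,0.45],
  ],
)

```text
t: 4.15
eef_pos: [0.5876, -0.1111, 0.0094]
eef_rot: [2.485, 1.922, 0.0]
force: [0.1, 0.4, 0.4]
gripper_width: 0.0466
gripper_force: 0.0
```

>>> play_rows(
  plan=[
    [0,0,0,0,0.01,-0.005,0.45],
    [0,0,0,0,0.015,-0.01,0.45],
    [0,0,0,0,0.015,-0.01,0.8],
    [0,0,0,0,0.015,-0.01,0.8],
    [0,0,0,0,0.015,-0.01,0.8],
    [0,0,0,0,0.015,-0.01,0.8],
    [0,0,0,0,0.015,-0.01,0.8],
    [0,0,0,0,0.015,-0.01,0.8],
  ],
)

```text
t: 4.82
eef_pos: [0.5881, -0.1081, 0.0078]
eef_rot: [2.484, 1.922, 0.001]
force: [0.6, 0.2, 5.2]
gripper_width: 0.0301
gripper_force: 61.9
```

>>> play_rows(
  plan=[
    [0,0,0,0,0,0.05,0.8],
    [0,0,0,0,0,0.1,0.8],
    [0,0,0,0,0,0.2,0.8],
    [0,0,0,0,0,0.3,0.8],
    [0,0,0,0,0,0.4,0.8],
    [0,0,0,0,0,0.4,0.8],
    [0,0,0,0,0,0.4,0.8],
    [0,0,0,0,0,0.4,0.8],
  ],
)

```text
t: 5.48
eef_pos: [0.587, -0.1079, 0.0868]
eef_rot: [-2.484, -1.922, 0.001]
force: [-0.2, 0.2, -0.9]
gripper_width: 0.0298
gripper_force: 60.7
```

```bash
python3 - <<'E'
from h import *
o,im=wrist(); cv2.imwrite("pics/w2.png",im["image"]); print(o["gripper_width"],o["gripper_force"],yaw(o),o["force"])
go(o,597.2,128.6,85,-15.5)
E
```

```text
0.0297509762939552 60.67391037940979 -14.54396022583377 [-0.20391721  0.16296366 -0.92003872]
 shift [ 0.051  1.182 -0.009] turn -0.011
```

View pics/w2.png

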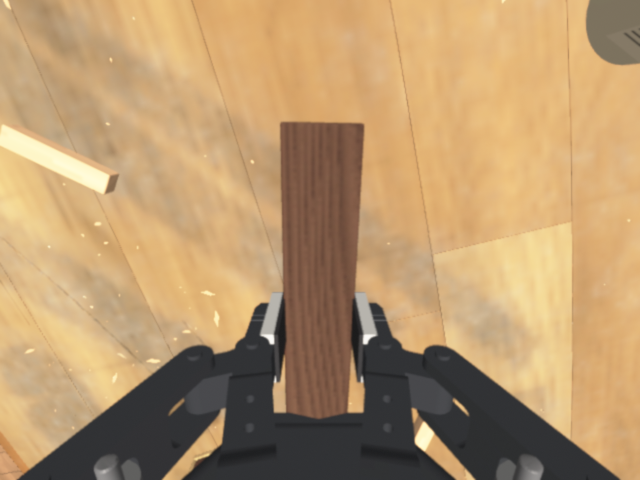

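The blank is held centred: its far end is at (322,123) and the pads are mid-length. I'll carry it to the stand.

>>> play_rows(
  plan=[
    [0,0,0,0,0.05,0,0.8],
    [0,0,-0.005,0.01,0.15,0,0.8],
    [0,0,-0.005,0.01,0.25,0,0.8],
    [0,0,-0.01,0.02,0.35,0,0.8],
    [0,0,-0.01,0.02,0.45,0,0.8],
    [0,0,-0.01,0.03,0.55,0,0.8],
    [0,0,-0.01,0.03,0.6,0,0.8],
    [0,0,-0.01,0.03,0.6,0,0.8],
  ],
)

```text
t: 6.2
eef_pos: [0.5926, 0.0145, 0.0862]
eef_rot: [-2.496, -1.905, 0.002]
force: [0.2, -0.2, 0.0]
gripper_width: 0.03
gripper_force: 60.7
```

>>> play_rows(
  plan=[
    [0,0,0,0,0.05,0,0.8],
    [0,0,0,0.01,0.15,0,0.8],
    [0,0,0,0.01,0.25,0,0.8],
    [0,0,0,0.02,0.35,0,0.8],
    [0,0,0,0.02,0.45,0,0.8],
    [0,0,0,0.02,0.55,0,0.8],
    [0,0,0,0.02,0.58,0,0.8],
    [0,0,0,0.02,0.58,0,0.8],
  ],
)

```text
t: 6.87
eef_pos: [0.5974, 0.1288, 0.087]
eef_rot: [-2.498, -1.905, 0.0]
force: [-0.2, -0.1, -0.7]
gripper_width: 0.0302
gripper_force: 60.7
```

>>> play_rows(
  plan=[
    [0,0,0,0,0,-0.03,0.8],
    [0,0,0,0,0,-0.08,0.8],
    [0,0,0,0,0,-0.13,0.8],
    [0,0,0,0,0,-0.17,0.8],
    [0,0,0,0,0,-0.2,0.8],
    [0,0,0,0,0,-0.22,0.8],
    [0,0,0,0,0,-0.22,0.8],
    [0,0,0,0,0,-0.22,0.8],
  ],
)

```text
t: 7.53
eef_pos: [0.5974, 0.1279, 0.0429]
eef_rot: [-2.5, -1.903, 0.001]
force: [0.4, -0.2, -0.3]
gripper_width: 0.0301
gripper_force: 60.7
```

Next I'll lower to 31–32 mm and release.

>>> play_rows(
  plan=[
    [0,0,0,0,0,-0.01,0.8],
    [0,0,0,0,0,-0.02,0.8],
    [0,0,0,0,0,-0.03,0.8],
    [0,0,0,0,0,-0.04,0.8],
    [0,0,0,0,0,-0.05,0.8],
    [0,0,0,0,0,-0.055,0.8],
    [0,0,0,0,0,-0.055,0.8],
    [0,0,0,0,0,-0.055,0.8],
  ],
)

```text
t: 8.2
eef_pos: [0.5975, 0.128, 0.0322]
eef_rot: [-2.5, -1.903, 0.0]
force: [-0.3, 1.0, -1.0]
gripper_width: 0.0301
gripper_force: 60.7
```

>>> play_rows(
  plan=[
    [0,0,0,0,0,0,0.6],
    [0,0,0,0,0,0,0.5],
    [0,0,0,0,0,0,0.45],
    [0,0,0,0,0,0,0.45],
    [0,0,0,0,0,0.05,0.45],
    [0,0,0,0,0,0.15,0.45],
    [0,0,0,0,0,0.3,0.45],
    [0,0,0,0,0,0.45,0.45],
  ],
)

```text
t: 8.87
eef_pos: [0.5967, 0.1279, 0.123]
eef_rot: [-2.499, -1.902, 0.003]
force: [1.1, 0.1, -0.1]
gripper_width: 0.0468
gripper_force: 0.0
```

>>> play_rows(
  plan=[
    [0,0,0,0,-0.1,0.05,0.45],
    [0,0,0,0,-0.3,0.05,0.45],
    [0,0,0,0,-0.5,0.05,0.45],
    [0,0,0,0,-0.7,0.05,0.45],
    [0,0,0,0,-0.8,0.05,0.45],
    [0,0,0,0,-0.8,0.05,0.45],
    [0,0,0,0,-0.8,0.05,0.45],
    [0,0,0,0,-0.8,0.05,0.45],
  ],
)

```text
t: 9.53
eef_pos: [0.5977, -0.0314, 0.1328]
eef_rot: [-2.5, -1.903, -0.001]
force: [0.5, 0.9, -0.2]
gripper_width: 0.0472
gripper_force: 0.0
```

```bash
python3 - <<'E'
from h import *
import pickle
from cell import arm
o=arm.get_obs(); im=arm.get_image("top"); pickle.dump((o,im),open("t2.pkl","wb"))
w=arm.get_image("scene")
cv2.imwrite("pics/t2.png",np.hstack([cv2.resize(im["image"][150:310,180:380],(400,320)),cv2.resize(w["image"][160:320,220:420],(400,320))]))
go(o,443,-3.5,60,48.4)
E
```

```text
shift [-0.773  0.14  -0.364] turn 0.709
```

View pics/t2.png

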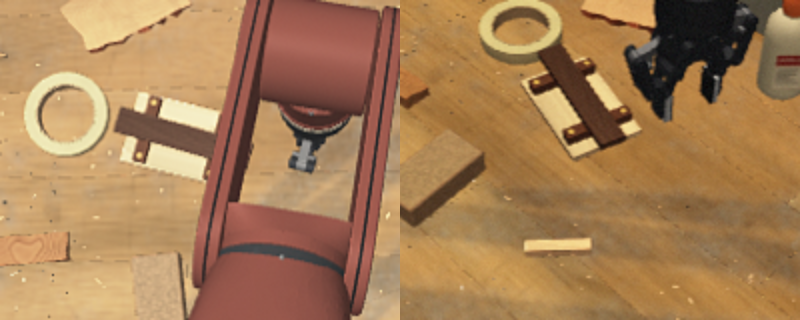

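The blank lies across both bearers, visible in both views. Next is the stick at (443,−3).

>>> play_rows(
  plan=[
    [0,0,0.07,-0.1,0.02,0,0.6],
    [0,0,0.14,-0.2,0.04,0,0.6],
    [0,0,0.21,-0.35,0.06,-0.05,0.6],
    [0,0,0.28,-0.5,0.1,-0.1,0.6],
    [0,0,0.35,-0.65,0.13,-0.15,0.6],
    [0,0,0.42,-0.75,0.14,-0.15,0.6],
    [0,0,0.49,-0.77,0.14,-0.15,0.6],
    [0,0,0.5,-0.77,0.14,-0.15,0.6],
  ],
)

```text
t: 10.3
eef_pos: [0.442, -0.0025, 0.102]
eef_rot: [-1.572, -2.719, 0.0]
force: [-0.2, -0.4, 0.2]
gripper_width: 0.0344
gripper_force: 0.0
```

>>> play_rows(
  plan=[
    [0,0,0.07,0,0,0,0.6],
    [0,0,0.14,0,0,0,0.6],
    [0,0,0.21,0,0,0,0.6],
    [0,0,0.21,0,0,0,0.6],
    [0,0,0.21,0,0,0,0.6],
    [0,0,0.21,0,0,0,0.6],
    [0,0,0.21,0,0,0,0.6],
    [0,0,0.21,0,0,0,0.6],
  ],
)

```text
t: 10.97
eef_pos: [0.4437, -0.0039, 0.1023]
eef_rot: [1.116, 2.937, -0.0]
force: [0.5, 0.4, -0.2]
gripper_width: 0.0341
gripper_force: 0.0
```

```bash
python3 - <<'E'
from h import *
import pickle
o,im=wrist(); pickle.dump((o,im),open("w3.pkl","wb")); cv2.imwrite("pics/w3.png",im["image"])
go(o,443,-3.5,10,48.4)
E
```

```text
shift [-0.004  0.002 -0.462] turn 0.0
```

View pics/w3.png

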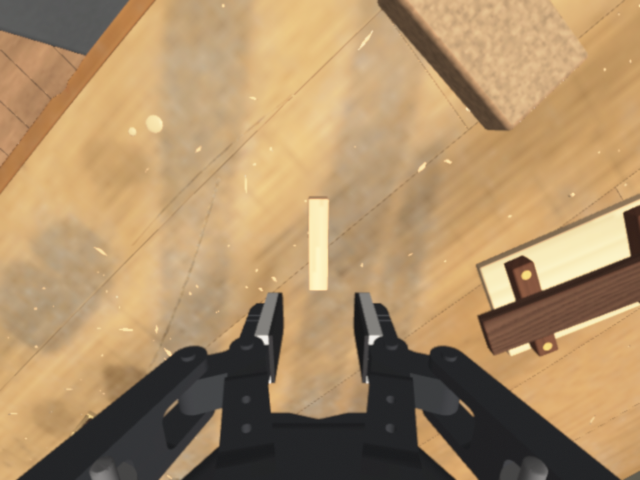

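The stick is centred between the jaws at columns 308–328, rows 198–290. I'll grasp it.

>>> play_rows(
  plan=[
    [0,0,0,0,0,-0.08,0.6],
    [0,0,0,0,0,-0.18,0.6],
    [0,0,0,0,0,-0.28,0.6],
    [0,0,0,0,0,-0.36,0.6],
    [0,0,0,0,0,-0.42,0.6],
    [0,0,0,0,0,-0.45,0.6],
    [0,0,0,0,0,-0.46,0.6],
    [0,0,0,0,0,-0.46,0.6],
  ],
)

```text
t: 11.68
eef_pos: [0.4435, -0.004, 0.0102]
eef_rot: [-1.114, -2.937, 0.0]
force: [-0.2, -0.1, -1.4]
gripper_width: 0.0342
gripper_force: 0.0
```

>>> play_rows(
  plan=[
    [0,0,0,0,0,0,0.6],
    [0,0,0,0,0,0,0.7],
    [0,0,0,0,0,0,0.8],
    [0,0,0,0,0,0,1],
    [0,0,0,0,0,0,1],
    [0,0,0,0,0,0,1],
    [0,0,0,0,0,0,1],
    [0,0,0,0,0,0,1],
  ],
)

```text
t: 12.35
eef_pos: [0.4445, -0.0042, 0.0113]
eef_rot: [1.113, 2.936, 0.0]
force: [-1.5, 0.8, 5.7]
gripper_width: 0.0124
gripper_force: 59.4
```

>>> play_rows(
  plan=[
    [0,0,0,0,0,0.05,1],
    [0,0,0,0,0,0.15,1],
    [0,0,0,0,0,0.25,1],
    [0,0,0,0,0,0.35,1],
    [0,0,0,0,0,0.45,1],
    [0,0,0,0,0,0.5,1],
    [0,0,0,0,0,0.5,1],
    [0,0,0,0,0,0.5,1],
  ],
)

```text
t: 13.02
eef_pos: [0.4439, -0.0041, 0.1107]
eef_rot: [1.113, 2.936, 0.0]
force: [0.1, -0.6, -1.1]
gripper_width: 0.0119
gripper_force: 58.7
```

```bash
python3 - <<'E'
from h import *
import pickle
o,im=pickle.load(open("w3.pkl","rb"))
print("stick wrist",rect(plane(im,mask(im["image"],(290,180,346,292)),.012)), yaw(o))
# blank on stand, from the wrist (far) and stand refs
from cell import arm
o=arm.get_obs(); print(yaw(o))
s=np.array([597.2,128.6]);u=np.array([np.cos(np.radians(74.5)),np.sin(np.radians(74.5))])
for k in(45,-45): p=s+k*u; print(p); go(o,*p,100,74.5)
E
```

```text
stick wrist [442.5  -2.2  69.2  13.4 -42.2] 48.366807228370504
48.46332968887474
[609.22572692 171.96337039]
 shift [ 0.827  0.88  -0.053] turn 0.289
[585.17427308  85.23662961]
 shift [ 0.707  0.447 -0.053] turn 0.289
```

>>> play_rows(
  plan=[
    [0,0,0.02,0.03,0.03,0,1],
    [0,0,0.06,0.08,0.09,0,1],
    [0,0,0.1,0.15,0.16,0,1],
    [0,0,0.15,0.24,0.26,0,1],
    [0,0,0.2,0.33,0.35,0,1],
    [0,0,0.24,0.4,0.42,0,1],
    [0,0,0.28,0.43,0.46,0,1],
    [0,0,0.29,0.43,0.46,0,1],
  ],
)

```text
t: 13.68
eef_pos: [0.5299, 0.0899, 0.1084]
eef_rot: [-0.413, -3.112, -0.0]
force: [0.5, -0.2, -0.4]
gripper_width: 0.0119
gripper_force: 58.7
```

>>> play_rows(
  plan=[
    [0,0,0,0.04,0.04,0,1],
    [0,0,0,0.12,0.12,0,1],
    [0,0,0,0.2,0.2,0,1],
    [0,0,0,0.3,0.3,0,1],
    [0,0,0,0.37,0.38,0,1],
    [0,0,0,0.4,0.42,0,1],
    [0,0,0,0.4,0.42,0,1],
    [0,0,0,0.4,0.42,0,1],
  ],
)

```text
t: 14.35
eef_pos: [0.6087, 0.1717, 0.1093]
eef_rot: [-0.422, -3.111, 0.002]
force: [0.1, 0.0, -1.7]
gripper_width: 0.012
gripper_force: 58.7
```

>>> play_rows(
  plan=[
    [0,0,0,0,0,-0.04,1],
    [0,0,0,0,0,-0.1,1],
    [0,0,0,0,0,-0.16,1],
    [0,0,0,0,0,-0.22,1],
    [0,0,0,0,0,-0.25,1],
    [0,0,0,0,0,-0.27,1],
    [0,0,0,0,0,-0.27,1],
    [0,0,0,0,0,-0.27,1],
  ],
)

```text
t: 15.02
eef_pos: [0.6096, 0.1719, 0.0561]
eef_rot: [-0.422, -3.113, 0.0]
force: [0.6, -0.1, 0.2]
gripper_width: 0.0115
gripper_force: 58.7
```

```bash
python3 - <<'E'
from h import *
from cell import arm
o=arm.get_obs();go(o,609.2,172,46,74.5)
o,im=wrist();cv2.imwrite("pics/w4.png",im["image"])
E
```

```text
shift [-0.002  0.    -0.05 ] turn -0.001
```

View pics/w4.png

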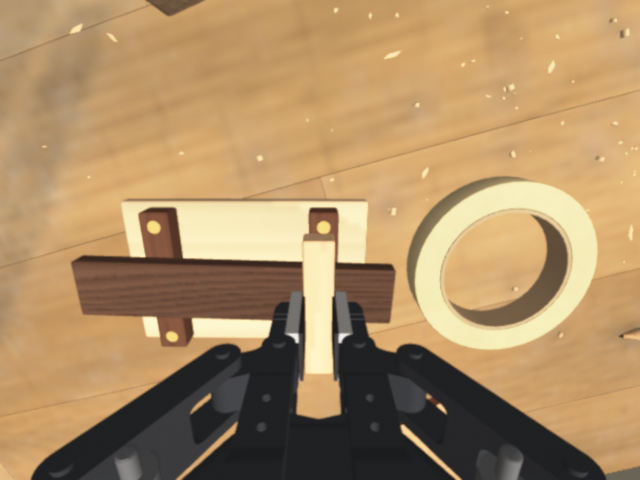

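The stick is above the left bearer (columns 303–335, bearer at about 322) and square to the blank. I'll place it, then go to the second stick at (631,−291).

>>> play_rows(
  plan=[
    [0,0,0,0,0,-0.01,1],
    [0,0,0,0,0,-0.02,1],
    [0,0,0,0,0,-0.03,1],
    [0,0,0,0,0,-0.04,1],
    [0,0,0,0,0,-0.05,1],
    [0,0,0,0,0,-0.052,1],
    [0,0,0,0,0,-0.052,1],
    [0,0,0,0,0,-0.052,1],
  ],
)

```text
t: 15.73
eef_pos: [0.6095, 0.172, 0.0458]
eef_rot: [-0.422, -3.113, 0.0]
force: [0.3, -0.8, 0.4]
gripper_width: 0.0121
gripper_force: 58.7
```

>>> play_rows(
  plan=[
    [0,0,0,0,0,0,0.8],
    [0,0,0,0,0,0,0.7],
    [0,0,0,0,0,0,0.65],
    [0,0,0,0,0,0,0.65],
    [0,0,0,0,0,0.05,0.65],
    [0,0,0,0,0,0.15,0.65],
    [0,0,0,0,0,0.25,0.65],
    [0,0,0,0,0,0.35,0.65],
  ],
)

```text
t: 16.4
eef_pos: [0.6095, 0.172, 0.1172]
eef_rot: [-0.422, -3.113, 0.0]
force: [0.5, -1.2, 0.1]
gripper_width: 0.0301
gripper_force: 0.0
```

>>> play_rows(
  plan=[
    [0,0,-0.07,0,-0.15,0,0.6],
    [0,0,-0.14,0.02,-0.35,0,0.6],
    [0,0,-0.21,0.02,-0.55,0,0.6],
    [0,0,-0.28,0.03,-0.75,0,0.6],
    [0,0,-0.35,0.04,-0.95,0,0.6],
    [0,0,-0.42,0.04,-1,0,0.6],
    [0,0,-0.49,0.04,-1,0,0.6],
    [0,0,-0.55,0.04,-1,0,0.6],
  ],
)

```text
t: 17.07
eef_pos: [0.6178, -0.0298, 0.1169]
eef_rot: [1.697, 2.643, 0.001]
force: [-0.6, -0.1, 0.3]
gripper_width: 0.0343
gripper_force: 0.0
```

>>> play_rows(
  plan=[
    [0,0,-0.07,0.02,-0.15,0,0.6],
    [0,0,-0.14,0.03,-0.35,0,0.6],
    [0,0,-0.21,0.04,-0.55,0,0.6],
    [0,0,-0.28,0.05,-0.75,0,0.6],
    [0,0,-0.35,0.06,-0.95,0,0.6],
    [0,0,-0.42,0.06,-1,0,0.6],
    [0,0,-0.49,0.06,-1,0,0.6],
    [0,0,-0.55,0.06,-1,0,0.6],
  ],
)

```text
t: 17.73
eef_pos: [0.6295, -0.2299, 0.1167]
eef_rot: [2.648, 1.69, 0.0]
force: [0.7, 0.2, -0.1]
gripper_width: 0.0345
gripper_force: 0.0
```

```bash
python3 - <<'E'
from h import *
from cell import arm
o=arm.get_obs();print(yaw(o));go(o,631,-291,80,-30)
E
```

```text
-24.902229657904744
 shift [ 0.008 -0.305 -0.184] turn -0.057
```

>>> play_rows(
  plan=[
    [0,0,-0.03,0,-0.1,0,0.6],
    [0,0,-0.06,0.01,-0.2,0,0.6],
    [0,0,-0.06,0.01,-0.3,-0.05,0.6],
    [0,0,-0.06,0.01,-0.3,-0.08,0.6],
    [0,0,-0.06,0.01,-0.3,-0.08,0.6],
    [0,0,-0.06,0.01,-0.3,-0.08,0.6],
    [0,0,-0.06,0.01,-0.3,-0.08,0.6],
    [0,0,-0.06,0.01,-0.3,-0.08,0.6],
  ],
)

```text
t: 18.4
eef_pos: [0.632, -0.2871, 0.1006]
eef_rot: [2.717, 1.576, 0.001]
force: [0.8, -0.2, 0.7]
gripper_width: 0.0346
gripper_force: 0.0
```

```bash
python3 - <<'E'
from h import *
import pickle
from cell import arm
o,im=wrist(); pickle.dump((o,im),open("w5.pkl","wb"))
t=arm.get_image("top"); pickle.dump(t,open("t5.pkl","wb"))
go(o,631,-291,12,-30)
cv2.imwrite("pics/w5.png",np.hstack([cv2.resize(im["image"],(400,300)),cv2.resize(t["image"][180:255,220:320],(400,300))]))
E
```

```text
shift [-0.005 -0.019 -0.443] turn -0.003
```

View pics/w5.png

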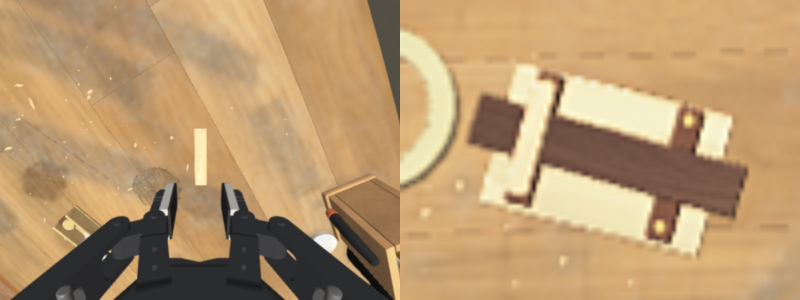

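Left half: stick 2 is between the jaws at (200,157). Right half: stick 1 sits over the left bearer, across the blank. I'll grasp stick 2.

>>> play_rows(
  plan=[
    [0,0,0,0,-0.01,-0.08,0.6],
    [0,0,0,-0.005,-0.018,-0.18,0.6],
    [0,0,0,-0.005,-0.018,-0.28,0.6],
    [0,0,0,-0.005,-0.018,-0.36,0.6],
    [0,0,0,-0.005,-0.018,-0.42,0.6],
    [0,0,0,-0.005,-0.018,-0.443,0.6],
    [0,0,0,-0.005,-0.018,-0.443,0.6],
    [0,0,0,-0.005,-0.018,-0.443,0.6],
  ],
)

```text
t: 19.17
eef_pos: [0.6309, -0.2917, 0.0115]
eef_rot: [2.718, 1.575, 0.0]
force: [0.3, -0.1, -0.2]
gripper_width: 0.034
gripper_force: 0.0
```

>>> play_rows(
  plan=[
    [0,0,0,0,0,0,0.6],
    [0,0,0,0,0,0,0.7],
    [0,0,0,0,0,0,0.8],
    [0,0,0,0,0,0,1],
    [0,0,0,0,0,0,1],
    [0,0,0,0,0,0,1],
    [0,0,0,0,0,0,1],
    [0,0,0,0,0,0,1],
  ],
)

```text
t: 19.83
eef_pos: [0.6314, -0.2921, 0.0127]
eef_rot: [2.717, 1.574, 0.002]
force: [-0.4, 1.1, 5.7]
gripper_width: 0.0117
gripper_force: 60.1
```

>>> play_rows(
  plan=[
    [0,0,0,0,0,0.05,1],
    [0,0,0,0,0,0.15,1],
    [0,0,0,0,0,0.25,1],
    [0,0,0,0,0,0.35,1],
    [0,0,0,0,0,0.45,1],
    [0,0,0,0,0,0.5,1],
    [0,0,0,0,0,0.5,1],
    [0,0,0,0,0,0.5,1],
  ],
)

```text
t: 20.5
eef_pos: [0.6307, -0.2917, 0.1116]
eef_rot: [2.718, 1.574, 0.001]
force: [0.4, -0.3, -1.0]
gripper_width: 0.0118
gripper_force: 59.4
```

```bash
python3 - <<'E'
from h import *
import pickle
o,im=pickle.load(open("w5.pkl","rb"))
print("stick wrist",rect(plane(im,mask(im["image"],(296,190,345,296)),.012)))
t=pickle.load(open("t5.pkl","rb"))
c=[(475,95),(490,150),(747,167),(733,218)]  # from the picture: two left, two right corners of the blank
p=plane(t,np.float32([(220+x/4,180+y/4) for x,y in c]),.0335)
print((p*1000).round(1),(p.mean(0)*1000).round(1))
s=np.array([508,547])
from cell import arm
o=arm.get_obs(); print(yaw(o)); go(o,585.2,85.2,110,-105.5)
E
```

```text
stick wrist [ 632.8 -289.7   68.8   13.5   60.7]
[[ 629.9  -37.9   33.5]
 [ 596.   -46.3   33.5]
 [ 582.8 -201.5   33.5]
 [ 551.9 -192.    33.5]] [ 590.1 -119.4   33.5]
-29.839021156554356
 shift [-0.228  1.884 -0.008] turn -0.841
```

>>> play_rows(
  plan=[
    [0,0,-0.03,-0.01,0.05,0,1],
    [0,0,-0.09,-0.02,0.15,0,1],
    [0,0,-0.15,-0.04,0.3,0,1],
    [0,0,-0.21,-0.06,0.45,0,1],
    [0,0,-0.28,-0.08,0.6,0,1],
    [0,0,-0.35,-0.1,0.75,0,1],
    [0,0,-0.4,-0.11,0.88,0,1],
    [0,0,-0.42,-0.11,0.94,0,1],
  ],
)

```text
t: 21.17
eef_pos: [0.6063, -0.0999, 0.1087]
eef_rot: [-3.08, -0.605, 0.006]
force: [0.2, -0.7, -1.0]
gripper_width: 0.0119
gripper_force: 59.4
```

>>> play_rows(
  plan=[
    [0,0,-0.06,-0.01,0.12,0,1],
    [0,0,-0.13,-0.03,0.27,0,1],
    [0,0,-0.2,-0.05,0.42,0,1],
    [0,0,-0.27,-0.08,0.57,0,1],
    [0,0,-0.34,-0.1,0.72,0,1],
    [0,0,-0.39,-0.12,0.84,0,1],
    [0,0,-0.42,-0.12,0.92,0,1],
    [0,0,-0.42,-0.12,0.94,0,1],
  ],
)

```text
t: 21.83
eef_pos: [0.5827, 0.087, 0.1092]
eef_rot: [-3.113, 0.42, 0.006]
force: [0.4, -0.6, 0.3]
gripper_width: 0.0116
gripper_force: 59.4
```

>>> play_rows(
  plan=[
    [0,0,0,0,0,-0.04,1],
    [0,0,0,0,0,-0.1,1],
    [0,0,0,0,0,-0.16,1],
    [0,0,0,0,0,-0.22,1],
    [0,0,0,0,0,-0.25,1],
    [0,0,0,0,0,-0.26,1],
    [0,0,0,0,0,-0.26,1],
    [0,0,0,0,0,-0.26,1],
  ],
)

```text
t: 22.5
eef_pos: [0.5848, 0.0841, 0.0594]
eef_rot: [-3.113, 0.423, -0.0]
force: [-0.6, 0.2, 0.8]
gripper_width: 0.0121
gripper_force: 59.4
```

```bash
python3 - <<'E'
from h import *
import pickle
t=pickle.load(open("t5.pkl","rb"))
c=[(475,95),(490,150),(747,167),(733,218)]
p=plane(t,np.float32([(220+(x-400)/4,180+y/4) for x,y in c]),.0335)
print((p*1000).round(1),(p.mean(0)*1000).round(1))
from cell import arm
o=arm.get_obs(); print(yaw(o),o["gripper_width"]); go(o,585.2,85.2,47,-105.5)
E
```

```text
[[635.1 206.2  33.5]
 [601.  196.9  33.5]
 [587.3  40.4  33.5]
 [556.4  49.2  33.5]] [595.  123.2  33.5]
-105.46003478507215 0.012118768687150405
 shift [ 0.002  0.006 -0.062] turn -0.0
```

>>> play_rows(
  plan=[
    [0,0,0,0,0,-0.01,1],
    [0,0,0,0,0.005,-0.02,1],
    [0,0,0,0,0.005,-0.035,1],
    [0,0,0,0,0.005,-0.05,1],
    [0,0,0,0,0.005,-0.06,1],
    [0,0,0,0,0.005,-0.063,1],
    [0,0,0,0,0.005,-0.063,1],
    [0,0,0,0,0.005,-0.063,1],
  ],
)

```text
t: 23.17
eef_pos: [0.5846, 0.0854, 0.0467]
eef_rot: [-3.113, 0.422, -0.0]
force: [-1.0, 0.2, 1.1]
gripper_width: 0.0119
gripper_force: 59.4
```

>>> play_rows(
  plan=[
    [0,0,0,0,0,0,0.8],
    [0,0,0,0,0,0,0.7],
    [0,0,0,0,0,0,0.65],
    [0,0,0,0,0,0,0.65],
    [0,0,0,0,0,0.05,0.65],
    [0,0,0,0,0,0.15,0.65],
    [0,0,0,0,0,0.25,0.65],
    [0,0,0,0,0,0.35,0.65],
  ],
)

```text
t: 23.83
eef_pos: [0.5844, 0.0854, 0.118]
eef_rot: [3.113, -0.422, -0.0]
force: [0.6, 0.2, 0.7]
gripper_width: 0.0299
gripper_force: 0.0
```

```bash
python3 - <<'E'
from h import *
from cell import arm
o=arm.get_obs(); print(yaw(o)); go(o,464,337,110,4)
E
```

```text
-105.43767223054407
 shift [-0.602  1.258 -0.04 ] turn 1.216
```

```bash
python3 - <<'E'
from h import *
import pickle
d=pickle.load(open("im0.pkl","rb"))
for a,b in(((76,274),(150,112)),((100,198),(216,92)),((103,210),(185,122))):
    c1,r1=ray(d["top"],[a]);c2,r2=ray(d["scene"],[b]);r1=r1[0]/np.linalg.norm(r1);r2=r2[0]/np.linalg.norm(r2)
    k=np.linalg.lstsq(np.c_[r1,-r2],c2-c1,rcond=None)[0]
    print((c1+k[0]*r1).round(3),np.linalg.norm(c1+k[0]*r1-c2-k[1]*r2).round(3))
E
```

```text
[0.465 0.565 0.137] 0.003
[0.638 0.51  0.14 ] 0.006
[0.627 0.548 0.043] 0.075
```

>>> play_rows(
  plan=[
    [0,0,0.07,-0.1,0.05,0,0.5],
    [0,0,0.14,-0.2,0.15,0,0.5],
    [0,0,0.21,-0.3,0.25,0,0.4],
    [0,0,0.28,-0.4,0.35,0,0.3],
    [0,0,0.35,-0.5,0.45,0,0.3],
    [0,0,0.42,-0.6,0.5,0,0.3],
    [0,0,0.49,-0.6,0.5,0,0.3],
    [0,0,0.56,-0.6,0.5,0,0.3],
  ],
)

```text
t: 24.5
eef_pos: [0.4636, 0.1864, 0.1175]
eef_rot: [-2.993, -0.955, -0.001]
force: [-0.3, -0.5, -0.4]
gripper_width: 0.0601
gripper_force: 0.0
```

>>> play_rows(
  plan=[
    [0,0,0.07,0,0.1,0,0.3],
    [0,0,0.14,0,0.25,0,0.3],
    [0,0,0.22,0,0.4,0,0.3],
    [0,0,0.3,0,0.55,0,0.3],
    [0,0,0.38,0,0.65,0,0.3],
    [0,0,0.45,0,0.75,0,0.3],
    [0,0,0.53,0,0.75,0,0.3],
    [0,0,0.6,0,0.75,0,0.3],
  ],
)

```text
t: 25.17
eef_pos: [0.4645, 0.3369, 0.1176]
eef_rot: [2.232, 2.21, 0.001]
force: [0.7, -1.0, 0.3]
gripper_width: 0.0599
gripper_force: 0.0
```

>>> play_rows(
  plan=[
    [0,0,0.05,0,0,0,0.3],
    [0,0,0.05,0,0,0,0.3],
    [0,0,0.05,0,0,0,0.3],
    [0,0,0.05,0,0,0,0.3],
    [0,0,0.05,0,0,0,0.3],
    [0,0,0.05,0,0,0,0.3],
    [0,0,0.05,0,0,0,0.3],
    [0,0,0.05,0,0,0,0.3],
  ],
)

```text
t: 25.83
eef_pos: [0.4646, 0.3353, 0.1167]
eef_rot: [2.154, 2.287, -0.0]
force: [0.5, -0.4, -0.5]
gripper_width: 0.0596
gripper_force: 0.0
```

```bash
python3 - <<'E'
from h import *
import pickle
o,im=wrist(); pickle.dump((o,im),open("w6.pkl","wb")); cv2.imwrite("pics/w6.png",im["image"])
go(o,464,337,13,4)
E
```

```text
shift [-0.003  0.008 -0.519] turn 0.006
```

View pics/w6.png

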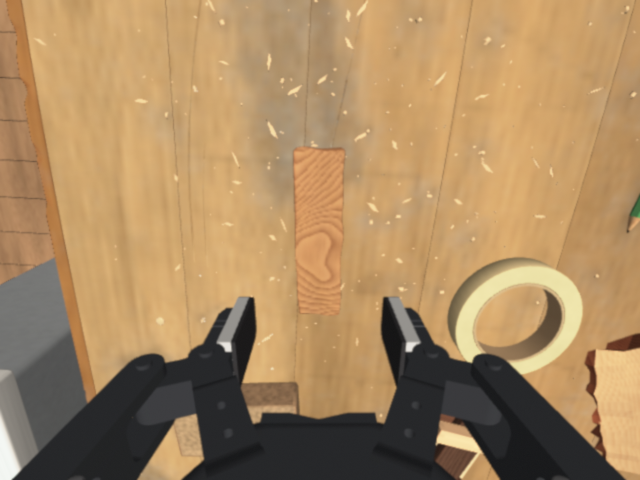

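The strip is square between the jaws at columns 294–343, rows 148–313. The cork is clear of the fingers.

```bash
python3 - <<'E'
from h import *
import pickle
o,im=pickle.load(open("w6.pkl","rb"))
p=plane(im,[(294,148),(344,148),(342,314),(298,314)],.017); print(rect(p)); c=p.mean(0)*1000; print(c)
go(o,*((c[:2]+[464.4,337.5])/2),12,4)
E
```

```text
[466.  340.8 130.   35.7 -86.5]
[465.60228313 340.78439847  17.        ]
 shift [ 0.002  0.019 -0.524] turn 0.006
```

>>> play_rows(
  plan=[
    [0,0,0.005,0,0.02,-0.08,0.3],
    [0,0,0.005,0,0.02,-0.18,0.3],
    [0,0,0.005,0,0.02,-0.3,0.3],
    [0,0,0.005,0,0.02,-0.4,0.3],
    [0,0,0.005,0,0.02,-0.47,0.3],
    [0,0,0.005,0,0.02,-0.52,0.3],
    [0,0,0.005,0,0.02,-0.525,0.3],
    [0,0,0.005,0,0.02,-0.525,0.3],
  ],
)

```text
t: 26.55
eef_pos: [0.4644, 0.3393, 0.0114]
eef_rot: [-2.144, -2.296, 0.001]
force: [-0.9, 0.4, 0.0]
gripper_width: 0.0595
gripper_force: 0.0
```

>>> play_rows(
  plan=[
    [0,0,0,0,0,0,0.4],
    [0,0,0,0,0,0,0.5],
    [0,0,0,0,0,0,0.6],
    [0,0,0,0,0,0,0.8],
    [0,0,0,0,0,0,0.8],
    [0,0,0,0,0,0,0.8],
    [0,0,0,0,0,0,0.8],
    [0,0,0,0,0,0,0.8],
  ],
)

```text
t: 27.22
eef_pos: [0.4657, 0.3401, 0.0134]
eef_rot: [2.144, 2.295, 0.004]
force: [-0.2, -0.5, 5.9]
gripper_width: 0.0346
gripper_force: 60.5
```

>>> play_rows(
  plan=[
    [0,0,0,0,0,0.05,0.8],
    [0,0,0,0,0,0.15,0.8],
    [0,0,0,0,0,0.25,0.8],
    [0,0,0,0,0,0.35,0.8],
    [0,0,0,0,0,0.45,0.8],
    [0,0,0,0,0,0.55,0.8],
    [0,0,0,0,0,0.6,0.8],
    [0,0,0,0,0,0.6,0.8],
  ],
)

```text
t: 27.88
eef_pos: [0.4664, 0.3404, 0.1353]
eef_rot: [2.143, 2.295, 0.009]
force: [0.8, 0.1, -1.3]
gripper_width: 0.0344
gripper_force: 60.1
```

```bash
python3 - <<'E'
from h import *
from cell import arm
o=arm.get_obs(); print(yaw(o)); go(o,597.2,128.6,120,-15.5)
E
```

```text
3.916780532852696
 shift [ 0.654 -1.059 -0.076] turn -0.216
```

>>> play_rows(
  plan=[
    [0,0,-0.01,0.02,-0.03,0,0.8],
    [0,0,-0.03,0.06,-0.1,0,0.8],
    [0,0,-0.05,0.11,-0.18,0,0.8],
    [0,0,-0.07,0.17,-0.28,0,0.8],
    [0,0,-0.09,0.23,-0.38,0,0.8],
    [0,0,-0.1,0.29,-0.47,0,0.8],
    [0,0,-0.11,0.32,-0.52,0,0.8],
    [0,0,-0.11,0.32,-0.52,0,0.8],
  ],
)

```text
t: 28.55
eef_pos: [0.5289, 0.2329, 0.1301]
eef_rot: [-2.338, -2.097, 0.004]
force: [-0.0, -1.1, -1.3]
gripper_width: 0.0347
gripper_force: 60.1
```

>>> play_rows(
  plan=[
    [0,0,-0.01,0.02,-0.03,0,0.8],
    [0,0,-0.03,0.06,-0.1,0,0.8],
    [0,0,-0.05,0.11,-0.18,0,0.8],
    [0,0,-0.07,0.17,-0.28,0,0.8],
    [0,0,-0.09,0.23,-0.38,0,0.8],
    [0,0,-0.1,0.29,-0.47,0,0.8],
    [0,0,-0.106,0.33,-0.54,0,0.8],
    [0,0,-0.106,0.33,-0.54,0,0.8],
  ],
)

```text
t: 29.22
eef_pos: [0.5957, 0.1254, 0.1314]
eef_rot: [2.503, 1.898, -0.0]
force: [-0.8, 0.2, -0.3]
gripper_width: 0.0344
gripper_force: 60.1
```

```bash
python3 - <<'E'
from h import *
import pickle
o,im=wrist(); print(yaw(o)); go(o,597.2,128.6,66,-15.5)
cv2.imwrite("pics/w7.png",im["image"]); pickle.dump((o,im),open("w7.pkl","wb"))
E
```

```text
-15.652159327187166
 shift [ 0.008  0.016 -0.327] turn 0.002
```

View pics/w7.png

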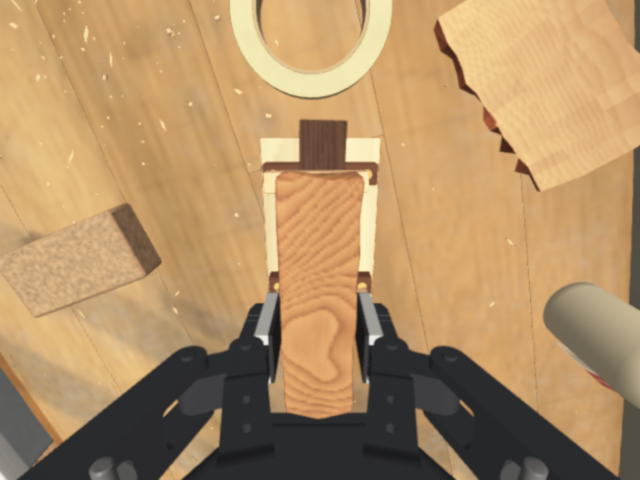

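The strip is in line with the blank (centre columns 320 and 323). I'll lower it.

>>> play_rows(
  plan=[
    [0,0,0,0.005,0.01,-0.04,0.8],
    [0,0,0,0.005,0.013,-0.1,0.8],
    [0,0,0,0.005,0.013,-0.16,0.8],
    [0,0,0,0.005,0.013,-0.22,0.8],
    [0,0,0,0.005,0.013,-0.27,0.8],
    [0,0,0,0.005,0.013,-0.3,0.8],
    [0,0,0,0.005,0.013,-0.32,0.8],
    [0,0,0,0.005,0.013,-0.32,0.8],
  ],
)

```text
t: 29.93
eef_pos: [0.5948, 0.13, 0.0663]
eef_rot: [-2.5, -1.9, 0.003]
force: [-1.4, -0.3, -0.4]
gripper_width: 0.0346
gripper_force: 60.1
```

>>> play_rows(
  plan=[
    [0,0,0,0,0,-0.005,0.8],
    [0,0,0,0,0,-0.01,0.8],
    [0,0,0,0,0,-0.015,0.8],
    [0,0,0,0,0,-0.02,0.8],
    [0,0,0,0,0,-0.025,0.8],
    [0,0,0,0,0,-0.03,0.8],
    [0,0,0,0,0,-0.03,0.8],
    [0,0,0,0,0,-0.03,0.8],
  ],
)

```text
t: 30.6
eef_pos: [0.5955, 0.13, 0.0617]
eef_rot: [-2.501, -1.901, 0.0]
force: [1.6, -0.1, 0.0]
gripper_width: 0.0345
gripper_force: 60.1
```

>>> play_rows(
  plan=[
    [0,0,0,0.005,0,-0.005,0.8],
    [0,0,0,0.005,0,-0.01,0.8],
    [0,0,0,0.005,0,-0.013,0.8],
    [0,0,0,0.005,0,-0.013,0.8],
    [0,0,0,0.005,0,-0.013,0.8],
    [0,0,0,0.005,0,-0.013,0.8],
    [0,0,0,0.005,0,-0.013,0.8],
    [0,0,0,0.005,0,-0.013,0.8],
  ],
)

```text
t: 31.27
eef_pos: [0.5966, 0.13, 0.0591]
eef_rot: [2.501, 1.901, -0.0]
force: [0.4, 0.2, -1.2]
gripper_width: 0.0342
gripper_force: 60.1
```

>>> play_rows(
  plan=[
    [0,0,0,0,0,-0.003,0.8],
    [0,0,0,0,0,-0.006,0.8],
    [0,0,0,0,0,-0.006,0.8],
    [0,0,0,0,0,-0.006,0.7],
    [0,0,0,0,0,-0.006,0.6],
    [0,0,0,0,0,-0.006,0.5],
    [0,0,0,0,0,-0.006,0.4],
    [0,0,0,0,0,-0.006,0.4],
  ],
)

```text
t: 31.93
eef_pos: [0.5966, 0.13, 0.0578]
eef_rot: [2.501, 1.901, 0.0]
force: [-0.4, 0.2, -0.3]
gripper_width: 0.0513
gripper_force: 0.0
```

>>> play_rows(
  plan=[
    [0,0,0,0,0,0.03,0.4],
    [0,0,0,0,0,0.1,0.4],
    [0,0,0,0,0,0.2,0.4],
    [0,0,0,0,0,0.3,0.4],
    [0,0,0,0,0,0.35,0.4],
    [0,0,0,0,0,0.35,0.4],
    [0,0,0,0,0,0.35,0.4],
    [0,0,0,0,0,0.35,0.4],
  ],
)

```text
t: 32.6
eef_pos: [0.5959, 0.1299, 0.127]
eef_rot: [-2.501, -1.901, 0.002]
force: [0.6, -0.9, 0.5]
gripper_width: 0.0513
gripper_force: 0.0
```

```bash
python3 - <<'E'
from h import *
from cell import arm
o=arm.get_obs(); print(yaw(o)); go(o,448,-315,130,10.3)
E
```

```text
-15.528339668148655
 shift [-0.74  -2.225  0.015] turn 0.287
```

>>> play_rows(
  plan=[
    [0,0,0.02,-0.03,-0.1,0.03,0.4],
    [0,0,0.04,-0.08,-0.25,0.03,0.4],
    [0,0,0.06,-0.14,-0.42,0.03,0.4],
    [0,0,0.08,-0.2,-0.58,0.03,0.4],
    [0,0,0.1,-0.25,-0.74,0.03,0.4],
    [0,0,0.1,-0.25,-0.74,0.03,0.4],
    [0,0,0.1,-0.25,-0.74,0.03,0.4],
    [0,0,0.1,-0.25,-0.74,0.03,0.4],
  ],
)

```text
t: 33.27
eef_pos: [0.5461, -0.0177, 0.1329]
eef_rot: [-2.344, -2.089, 0.001]
force: [0.4, -0.3, 0.3]
gripper_width: 0.0514
gripper_force: 0.0
```

>>> play_rows(
  plan=[
    [0,0,0.02,-0.03,-0.1,0,0.4],
    [0,0,0.04,-0.08,-0.25,0,0.4],
    [0,0,0.06,-0.14,-0.42,0,0.4],
    [0,0,0.08,-0.2,-0.58,0,0.4],
    [0,0,0.1,-0.25,-0.74,0,0.4],
    [0,0,0.1,-0.25,-0.74,0,0.4],
    [0,0,0.1,-0.25,-0.74,0,0.4],
    [0,0,0.1,-0.25,-0.74,0,0.4],
  ],
)

```text
t: 33.93
eef_pos: [0.497, -0.1647, 0.1335]
eef_rot: [-2.172, -2.268, -0.001]
force: [0.7, 0.6, 0.4]
gripper_width: 0.0514
gripper_force: 0.0
```

>>> play_rows(
  plan=[
    [0,0,0.02,-0.03,-0.1,0,0.4],
    [0,0,0.04,-0.08,-0.25,0,0.4],
    [0,0,0.06,-0.14,-0.42,0,0.4],
    [0,0,0.08,-0.2,-0.58,0,0.4],
    [0,0,0.09,-0.24,-0.74,0,0.4],
    [0,0,0.09,-0.24,-0.74,0,0.4],
    [0,0,0.09,-0.24,-0.74,0,0.4],
    [0,0,0.09,-0.24,-0.74,0,0.4],
  ],
)

```text
t: 34.6
eef_pos: [0.4493, -0.3123, 0.1335]
eef_rot: [-2.005, -2.417, -0.001]
force: [0.5, 0.0, -0.9]
gripper_width: 0.0511
gripper_force: 0.0
```

```bash
python3 - <<'E'
from h import *
import pickle
from cell import arm
o,im=wrist(); print(yaw(o)); go(o,448,-315,15,10.3)
pickle.dump((o,im),open("w8.pkl","wb"))
t=arm.get_image("top");s=arm.get_image("scene");pickle.dump((t,s),open("t8.pkl","wb"))
cv2.imwrite("pics/w8.png",np.vstack([cv2.resize(im["image"][100:340,160:480],(400,300)),np.hstack([cv2.resize(t["image"][180:255,220:320],(400,300)),cv2.resize(s["image"][170:245,260:360],(400,300))])[:, :400]]) if 0 else np.hstack([np.vstack([cv2.resize(t["image"][180:255,220:320],(400,300)),cv2.resize(s["image"][170:245,260:360],(400,300))]),cv2.resize(im["image"][60:360,120:320+200],(400,300)).repeat(2,0)[:600:2].repeat(1,0) if 0 else np.vstack([im["image"][40:340,120:520],np.zeros((300,400,3),np.uint8)])]))
E
```

```text
10.62681837331021
 shift [-0.007 -0.013 -0.592] turn -0.004
```

View pics/w8.png

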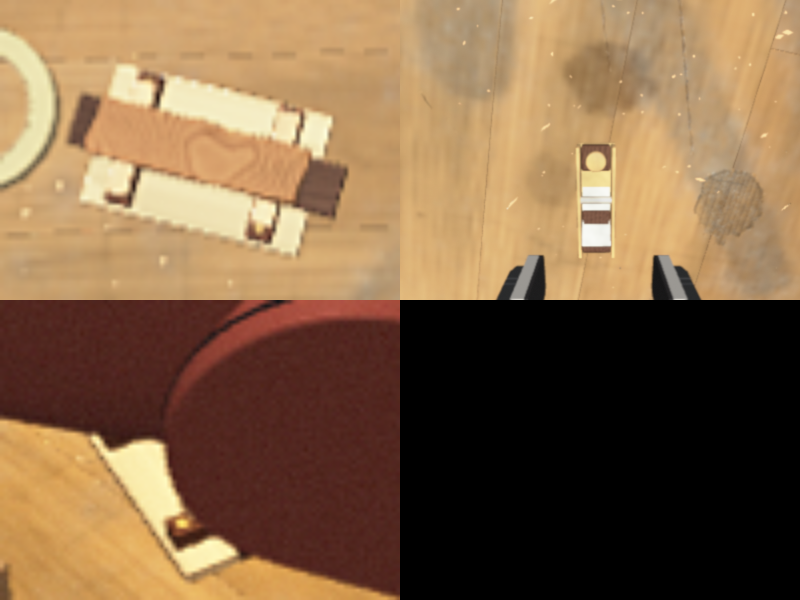

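Top left: the strip lies on both sticks over the blank. Right: the plane sits between the jaws at columns 576–615, rows 143–258. I'll check the offsets.

```bash
python3 - <<'E'
from h import *
import pickle
t,s=pickle.load(open("t8.pkl","rb")); o,im=pickle.load(open("w8.pkl","rb"))
th=np.radians(74.5); y=np.array([np.cos(th),np.sin(th)]); x=np.array([y[1],-y[0]])
def st(n,c,z):
    p=(plane(t,np.float32([(220+a/4-.4,180+b/4-.4) for a,b in c]),z)*1000)
    m=p[:,:2].mean(0)-[597.2,128.6]; print(n,rect(p/1000),"stand x,y",(m@x).round(1),(m@y).round(1))
st("blank",[(80,95),(70,143),(348,166),(335,217)],.0335)
st("strip",[(100,98),(87,152),(318,150),(304,202)],.0625)
st("stickL",[(138,72),(162,78),(108,203),(130,208)],.0455)
st("stickR",[(276,105),(302,112),(250,198+1),(278,205)],.0455)
p=plane(im,[(296,184),(335,184),(335,298),(298,298)],.024);print(rect(p))
w=im["image"]; 
E
```

```text
blank [597.  126.5 170.7  32.   73.9] stand x,y 0.9 -2.5
strip [595.7 126.  134.2  33.2  75.3] stand x,y -0.4 -2.9
stickL [605.8 168.9  81.5  15.1 -13.9] stand x,y -2.6 40.9
stickR [594.4  82.8  58.9  17.2 -15.9] stand x,y 9.8 -44.7
[ 448.9 -315.4   94.4   30.7  -79.4]
```

```bash
python3 - <<'E'
from h import *
import pickle
t,_=pickle.load(open("t8.pkl","rb"))
th=np.radians(74.5); y=np.array([np.cos(th),np.sin(th)]); x=np.array([y[1],-y[0]])
v=t["view"]; xs=np.arange(-52,53,4)
print(xs)
for k in(45,-45):
  for z in(.0455,.023):
    P=np.array([[*((np.array([597.2,128.6])+k*y+a*x)/1000),z] for a in xs])
    uv=cv2.projectPoints(P,cv2.Rodrigues(v[:3,:3])[0],v[:3,3],t["mtx"],np.float64(t["distortion"]))[0].reshape(-1,2).astype(np.float32)
    print(k,z,cv2.remap(cv2.cvtColor(t["image"],6),uv[:,0],uv[:,1],1).ravel())
E
```

```text
[-52 -48 -44 -40 -36 -32 -28 -24 -20 -16 -12  -8  -4   0   4   8  12  16
  20  24  28  32  36  40  44  48  52]
45 0.0455 [169 187 186  76 209 229 230 230 230 180 171 171 169 170 164 167 167 168
 223 236 236 228 110 142 173 163 165]
45 0.023 [176 165 203 102 128 238 236 235 235 217 171 170 169 169 169 165 165 164
 174 232 241 242 215 104 158 171 173]
-45 0.0455 [178 167 211  96 207 221 237 236 233 125 168 167 166 161 156 165 164 161
 224 229 229 232 214 157 159 156 157]
-45 0.023 [179 170 155 106 141 191 239 235 238 177 158 169 159 160 155 157 165 168
 177 234 232 233 234 197 144 159 156]
```

All the sticks are within about 3 mm of their bearer's middle. I'll grasp the plane.

>>> play_rows(
  plan=[
    [0,0,-0.004,-0.004,-0.014,-0.1,0.4],
    [0,0,-0.004,-0.004,-0.014,-0.22,0.4],
    [0,0,-0.004,-0.004,-0.014,-0.34,0.4],
    [0,0,-0.004,-0.004,-0.014,-0.44,0.4],
    [0,0,-0.004,-0.004,-0.014,-0.52,0.4],
    [0,0,-0.004,-0.004,-0.014,-0.57,0.4],
    [0,0,-0.004,-0.004,-0.014,-0.587,0.4],
    [0,0,-0.004,-0.004,-0.014,-0.587,0.4],
  ],
)

```text
t: 35.42
eef_pos: [0.4477, -0.3159, 0.0159]
eef_rot: [-2.013, -2.41, -0.0]
force: [-0.1, -0.4, -0.1]
gripper_width: 0.0513
gripper_force: 0.0
```

>>> play_rows(
  plan=[
    [0,0,0,0,0,0,0.5],
    [0,0,0,0,0,0,0.6],
    [0,0,0,0,0,0,0.7],
    [0,0,0,0,0,0,0.85],
    [0,0,0,0,0,0,0.85],
    [0,0,0,0,0,0,0.85],
    [0,0,0,0,0,0,0.85],
    [0,0,0,0,0,0,0.85],
  ],
)

```text
t: 36.08
eef_pos: [0.4488, -0.3177, 0.0182]
eef_rot: [2.013, 2.408, 0.0]
force: [-0.5, 2.1, 5.7]
gripper_width: 0.0285
gripper_force: 61.3
```

>>> play_rows(
  plan=[
    [0,0,0,0,0,0.05,0.85],
    [0,0,0,0,0,0.15,0.85],
    [0,0,0,0,0,0.27,0.85],
    [0,0,0,0,0,0.4,0.85],
    [0,0,0,0,0,0.52,0.85],
    [0,0,0,0,0,0.62,0.85],
    [0,0,0,0,0,0.67,0.85],
    [0,0,0,0,0,0.67,0.85],
  ],
)

```text
t: 36.75
eef_pos: [0.449, -0.318, 0.1536]
eef_rot: [2.012, 2.406, -0.001]
force: [1.1, -0.6, -2.7]
gripper_width: 0.0283
gripper_force: 60.3
```

```bash
python3 - <<'E'
from h import *
from cell import arm
o=arm.get_obs(); print(yaw(o),o["force"]); go(o,597,128.5,140,-15.3)
E
```

```text
10.21240083413672 [ 1.06307386 -0.55798062 -2.68072722]
 shift [ 0.74   2.232 -0.068] turn -0.283
```

>>> play_rows(
  plan=[
    [0,0,-0.01,0.01,0.04,0,0.85],
    [0,0,-0.02,0.04,0.12,0,0.85],
    [0,0,-0.04,0.08,0.24,0,0.85],
    [0,0,-0.06,0.13,0.38,0,0.85],
    [0,0,-0.08,0.18,0.53,0,0.85],
    [0,0,-0.09,0.22,0.66,0,0.85],
    [0,0,-0.1,0.25,0.74,0,0.85],
    [0,0,-0.1,0.25,0.74,0,0.85],
  ],
)

```text
t: 37.42
eef_pos: [0.4973, -0.165, 0.1484]
eef_rot: [-2.192, -2.244, -0.0]
force: [-0.1, -1.0, -2.8]
gripper_width: 0.0283
gripper_force: 60.2
```

>>> play_rows(
  plan=[
    [0,0,-0.01,0.01,0.04,0,0.85],
    [0,0,-0.02,0.04,0.12,0,0.85],
    [0,0,-0.04,0.08,0.24,0,0.85],
    [0,0,-0.06,0.13,0.38,0,0.85],
    [0,0,-0.08,0.18,0.53,0,0.85],
    [0,0,-0.09,0.22,0.66,0,0.85],
    [0,0,-0.1,0.25,0.74,0,0.85],
    [0,0,-0.1,0.25,0.74,0,0.85],
  ],
)

```text
t: 38.08
eef_pos: [0.5475, -0.0182, 0.1489]
eef_rot: [-2.363, -2.067, 0.001]
force: [0.1, -1.1, -2.8]
gripper_width: 0.0284
gripper_force: 60.2
```

>>> play_rows(
  plan=[
    [0,0,-0.01,0.01,0.04,0,0.85],
    [0,0,-0.02,0.04,0.12,0,0.85],
    [0,0,-0.04,0.08,0.24,0,0.85],
    [0,0,-0.06,0.13,0.38,0,0.85],
    [0,0,-0.07,0.18,0.53,0,0.85],
    [0,0,-0.08,0.22,0.66,0,0.85],
    [0,0,-0.08,0.24,0.74,0,0.85],
    [0,0,-0.08,0.24,0.74,0,0.85],
  ],
)

```text
t: 38.75
eef_pos: [0.5956, 0.1291, 0.149]
eef_rot: [-2.488, -1.915, 0.001]
force: [-0.7, 0.1, -2.5]
gripper_width: 0.0284
gripper_force: 60.2
```

```bash
python3 - <<'E'
from h import *
o,im=wrist(); print(yaw(o),o["eef_pos"]); go(o,597,127,90,-15.3)
cv2.imwrite("pics/w9.png",im["image"])
E
```

```text
-14.835695913605127 [0.59560995 0.12908163 0.14897768]
 shift [ 0.007 -0.01  -0.295] turn -0.005
```

View pics/w9.png

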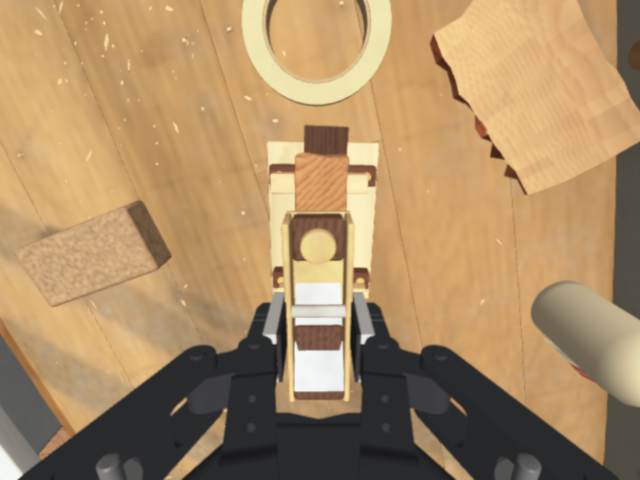

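The plane is held square over the strip (plane columns 285–352, strip 295–348). I'll lower it to 90 mm and then go slowly.

>>> play_rows(
  plan=[
    [0,0,-0.005,0.005,-0.01,-0.04,0.85],
    [0,0,-0.005,0.005,-0.01,-0.09,0.85],
    [0,0,-0.005,0.005,-0.01,-0.15,0.85],
    [0,0,-0.005,0.005,-0.01,-0.2,0.85],
    [0,0,-0.005,0.005,-0.01,-0.25,0.85],
    [0,0,-0.005,0.005,-0.01,-0.28,0.85],
    [0,0,-0.005,0.005,-0.01,-0.3,0.85],
    [0,0,-0.005,0.005,-0.01,-0.3,0.85],
  ],
)

```text
t: 39.47
eef_pos: [0.596, 0.125, 0.089]
eef_rot: [-2.499, -1.902, 0.003]
force: [0.1, 0.4, -3.5]
gripper_width: 0.0286
gripper_force: 60.2
```

>>> play_rows(
  plan=[
    [0,0,0,0,0,-0.005,0.85],
    [0,0,0,0,0,-0.01,0.85],
    [0,0,0,0,0,-0.015,0.85],
    [0,0,0,0,0,-0.02,0.85],
    [0,0,0,0,0,-0.025,0.85],
    [0,0,0,0,0,-0.03,0.85],
    [0,0,0,0,0,-0.03,0.85],
    [0,0,0,0,0,-0.03,0.85],
  ],
)

```text
t: 40.13
eef_pos: [0.5967, 0.1252, 0.0845]
eef_rot: [-2.5, -1.903, 0.0]
force: [-0.0, 1.1, -2.9]
gripper_width: 0.0284
gripper_force: 60.2
```

>>> play_rows(
  plan=[
    [0,0,0,0,0.01,-0.005,0.85],
    [0,0,0,0,0.01,-0.01,0.85],
    [0,0,0,0,0.01,-0.015,0.85],
    [0,0,0,0,0.01,-0.018,0.85],
    [0,0,0,0,0.01,-0.018,0.85],
    [0,0,0,0,0.01,-0.018,0.85],
    [0,0,0,0,0.01,-0.018,0.85],
    [0,0,0,0,0.01,-0.018,0.85],
  ],
)

```text
t: 40.8
eef_pos: [0.5968, 0.1271, 0.0809]
eef_rot: [2.5, 1.903, 0.0]
force: [0.5, 1.1, -2.4]
gripper_width: 0.0281
gripper_force: 60.3
```

>>> play_rows(
  plan=[
    [0,0,0,0,0,-0.003,0.85],
    [0,0,0,0,0,-0.006,0.85],
    [0,0,0,0,0,-0.008,0.85],
    [0,0,0,0,0,-0.008,0.85],
    [0,0,0,0,0,-0.008,0.85],
    [0,0,0,0,0,-0.008,0.85],
    [0,0,0,0,0,-0.008,0.85],
    [0,0,0,0,0,-0.008,0.85],
  ],
)

```text
t: 41.47
eef_pos: [0.597, 0.1273, 0.0805]
eef_rot: [2.499, 1.903, 0.0]
force: [-3.9, 0.2, 5.9]
gripper_width: 0.0283
gripper_force: 61.3
```

Contact. I'll release, rise and check.

>>> play_rows(
  plan=[
    [0,0,0,0,0,0,0.75],
    [0,0,0,0,0,0,0.65],
    [0,0,0,0,0,0,0.55],
    [0,0,0,0,0,0,0.45],
    [0,0,0,0,0,0,0.4],
    [0,0,0,0,0,0,0.4],
    [0,0,0,0,0,0.02,0.4],
    [0,0,0,0,0,0.06,0.4],
  ],
)

```text
t: 42.13
eef_pos: [0.5959, 0.1271, 0.0905]
eef_rot: [-2.499, -1.902, 0.003]
force: [-0.8, 0.0, -0.5]
gripper_width: 0.0515
gripper_force: 0.0
```

>>> play_rows(
  plan=[
    [0,0,0,0,0,0.1,0.4],
    [0,0,0,0,0,0.2,0.4],
    [0,0,0,0,0,0.35,0.4],
    [0,0,0,0,0,0.5,0.4],
    [0,0,0,0,0,0.6,0.4],
    [0,0,0,0,0,0.6,0.4],
    [0,0,0,0,0,0.6,0.4],
    [0,0,0,0,0,0.6,0.4],
  ],
)

```text
t: 42.8
eef_pos: [0.5964, 0.1272, 0.211]
eef_rot: [-2.499, -1.903, 0.001]
force: [-0.3, 0.2, -0.7]
gripper_width: 0.0513
gripper_force: 0.0
```

>>> play_rows(
  plan=[
    [0,0,0,-0.05,-0.15,0,0.4],
    [0,0,0,-0.1,-0.35,0,0.4],
    [0,0,0,-0.15,-0.55,0,0.4],
    [0,0,0,-0.2,-0.75,0,0.4],
    [0,0,0,-0.25,-0.95,0,0.4],
    [0,0,0,-0.25,-1,0,0.4],
    [0,0,0,-0.25,-1,0,0.4],
    [0,0,0,-0.25,-1,0,0.4],
  ],
)

```text
t: 43.47
eef_pos: [0.5461, -0.0729, 0.21]
eef_rot: [-2.5, -1.899, 0.001]
force: [0.2, 0.9, -0.2]
gripper_width: 0.0515
gripper_force: 0.0
```

```bash
python3 - <<'E'
from h import *
from cell import arm
t=arm.get_image("top");s=arm.get_image("scene")
cv2.imwrite("pics/f.png",np.hstack([cv2.resize(t["image"][180:255,220:320],(400,300)),cv2.resize(s["image"][165:255,250:370],(400,300))]))
E
```

```text
(no output)
```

View pics/f.png

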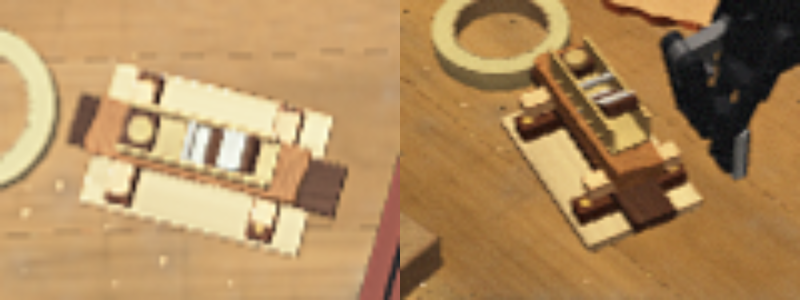

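The stack stands complete and aligned: the plane is centred at about (197,148) and the strip at about (202,150). The gripper is clear, so I'll hand in.

```bash
python3 -c "
from cell import arm
print(arm.sign_off())"
```

```text
the job is handed in; nothing more can be done
None
```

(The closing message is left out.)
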